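# Rack into the push-to-open bench locker

## Robot

A 7-joint arm with a two-finger parallel gripper is mounted at the origin on the work surface. World frame = base frame: x ahead of the robot, y to its left, z up, the work surface at z = 0. Lengths are in m, angles in rad, forces in N, time in s.
With the tool pointing down it reaches from about 0.425 to 0.875 m from the base axis. Payload 4.7 kg.
Tool frame: the origin (TCP) lies on the centre line of the jaws, within the pads' length; the fingertips stand 22 mm ahead of it and the grasp point (between the pads) lies 3 mm ahead of it; z points along the fingers, y is the line along which they close (so a half turn about z gives the same grasp; the last joint's range is limited). The gripper opens to 85 mm and grips with 20 to 120 N. Pads are 22 mm wide; open, the fingers measure 114 mm over their backs; the gripper's body (76 mm by 85 mm) begins 54 mm behind the grasp point. The pads swing forward as they close: fully open they stand 13 mm farther back than shut.
Start: joints at [-1.186, 0.321, -0.07, 1.45, 0.023, 1.371, -0.057], TCP at [0.236, 0.606, 0.232] pointing down, gripper open.
Joint ranges: [-2.86, 2.86], [-0.3, 2.09], [-1.38, 1.24], [0.06, 2.45], [-1.56, 4.7], [0.09, 2.05], [-2.69, 2.69]. Speed limits (rad/s): [2.57, 2.57, 3.14, 3.14, 3.14, 3.14, 3.14].

## Interface

Orientations are given as a unit quaternion [w, x, y, z].
In Python, from bench import observe, snapshot, hand_in gives the robot as it stands.
- The arm moves only by the tool move_arm, never from a script. Its argument "commands" is a list of rows, each a list of 2 entries, a list of its own where there are three numbers: the shift along the tool's x, y, z in m, then the turn, a rotation vector about the tool's x, y, z in rad. A call has 1 to 5 rows; each row shifts and turns the commanded pose from where the row before left it, along the tool's axes as they then stand; what a row does not reach is not made up. A row lasts 1/12 s, in which the tool goes at most 41.7 mm and 7.16 degrees, less where a joint would pass 70% of its speed; a pose out of reach is approached as far as the arm can. A call with a gripper value outside its range is refused whole. "claw" is the opening, from 0 (shut) to 1 (fully open), set as the call begins (left out, the last holds). The fingers move at their own pace and stop on an object; "squeeze" is the grip in N (left out, the last holds). Time passes only in rows, so rows that do not move let the fingers close. It gives the time, the measured TCP pose, the force, the opening and the grip force at its end, in the units of the state.
- observe(): the state, without advancing time (a new reading comes with each control period).
- snapshot(name): name is "scene" or "top" or "wrist"; returns a dict with "frame" (420x560x3 uint8, red, green, blue), "fovy" (degrees; the focal length in pixels is half the picture's height over the tangent of half this angle, whatever the lens; pixels are square), "cx", "cy" (the principal point, pixels), "R" (3x3) and "t" (3): a world point X has camera coordinates R X + t. Camera axes: x right, y down, z forward; pixel columns grow to the right and rows downward; lengths in m; the calibration is good to about 2 mm. A picture is of the moment at which its call begins. There is no depth.
- hand_in(): hands the job in; it is judged then, once.
The state is a dict: "time_s": time; "q": joint angles; "qvel": joint speeds; "effort": joint torques, N m; "eef_pos": TCP position; "ee_rot": TCP orientation; "force": force on the tool from outside, world axes, zero at the start; "ft_torque": the same for the moment, N m; "opening": finger opening in m; "grip_force": force on a finger pad.
Only numpy, scipy, OpenCV 4.12 (cv2) and the standard library are available. Lean on these libraries where they do the work, as an engineer would, in place of code of your own. Each camera call takes 0.05 s, during which the arm holds its last target. There are 200 camera calls.

## Task

Put the rack of vials away in the small bench locker: first set the bottle that stands in front of the locker's door aside, upright on the bench, so that the door never bumps into it. Press the door in near its free edge until the spring catch lets go and it pops ajar, then swing it wide open, to a right angle or near it, and leave it so. Then slide the rack lengthwise, upright and straight, into the empty bay beside the boxes until all of it is behind the closed door's place, let go, and do not disturb anything else on the bench.

Things in the scene. Friction and masses are not known exactly. Their poses are not given: they have to be found in the camera images.
- locker: White box fixed on the bench, 200 deep (x) x 220 wide (y) x 130 mm high; origin: centre of underside, front at x = -100 mm. Walls 6 mm, no floor. Clear roof (underside 124 mm up) from x = -51 mm back: open on top just behind the door. Back wall's inner face x = +94. Fixed boxes 71 mm high fill y = +25 to +103, x = -6 to +92; the empty bay is y = -104 to +25 mm.
- bay (a point): Point on the bench in the empty bay, in the locker's frame at x = 0, y = -40 mm; axes as the locker's. The rack's centre belongs above it: up to 18 mm nearer the front the rack is still all behind the closed door; the back wall stops it 24 mm farther in.
- door (a joint): Door angle (rad): 0 shut and latched, flush with the locker's front; -0.04 pressed in to the stop; grows as it swings out to the front, stop 1.75. Latched, it cannot be pulled open. Pressed in 6 to 7 mm at 170 mm from the hinge (3 to 5 N, then the hard stop) and let go, it springs to 0.3 to 0.5 by itself; from there it turns with light friction (1 N at the edge) and stays where it is left.
- door_hinge (a point): On the vertical hinge axis at the door's front face, 66 mm above the bench; in the locker's frame at x = -100, y = +104 mm. Axes turn with the door: the panel runs 205 mm along its -y, is 12 mm thick towards its +x (inside) from 5 to 126 mm above the bench. A thin steel plate marks where to press, 175 mm from the hinge. Inside: spring plunger and catch 50 to 60 mm from it, up to 66 mm high.
- door_edge (a point): Middle of the door's free edge at its front face, 205 mm from the hinge and 66 mm above the bench; moves with the door.
- rack_mid (a point): Centre of the vial rack, half-way up (47.5 mm). Aluminium, 140 long (its x) x 64 wide (its y) x 95 mm high, ten capped vials fixed in it up to 56 mm; upright end plates 5 mm thick, as wide and high as the rack; between them along its x a black handle bar 12 mm wide, 14 mm high, centre 88 mm above the underside. Same both ways round. 0.3 to 0.6 kg.
- bottle_mid (a point): Centre of the brown glass bottle, half-way up (80 mm), z axis along the bottle: 60 mm diameter, 160 mm high, 0.25 to 0.5 kg, straight-sided up to 95 mm; neck 24 mm wide from 126 mm up, black cap 28 mm wide from 144 to 160 mm. It starts within the door's swing.
- wash: White plastic wash bottle, bystander, 64 mm diameter, 150 mm high; origin at its underside.
- beaker: Glass beaker, bystander, 74 mm diameter, 95 mm high; origin at its underside.
- mortar: White ceramic mortar bowl, bystander, 100 mm diameter, 60 mm high; origin at its underside.
- dish: Round glass dish, bystander, 90 mm diameter, 22 mm high; origin at its underside.
- jar: Small glass jar with a lid, bystander, 52 mm diameter, 60 mm high; origin at its underside.

How it is judged:
On the way, in this order (a step that is already met when the one before it is completed fails the run):
1. the door has popped ajar (value of joint door above 0.2 rad), for 0.1 s.
2. the door stands wide open (value of joint door above 1.35 rad), for 0.2 s.
At the end, for the whole second after the job is handed in: Door open at least 1.35 rad; rack at rest on the bench in the empty bay, all behind the closed door's place (centre at most 22 mm in front of the bay point), upright within 0.1 and along the locker's x within 0.2 rad; bottle upright and at rest on the bench; bystanders undisturbed (value of joint door above 1.35 rad and x of rack_mid in the frame of locker between -0.022 and 0.05 m and y of rack_mid in the frame of locker between -0.085 and 0.005 m and angle between the x axis of rack_mid and the x axis of locker, either way round below 0.2 rad and angle between each of rack_mid, bottle_mid's own z axis and vertical below 0.1 rad and height (world z) of rack_mid below 0.06 m and linear speed of each of rack, bottle below 0.02 m/s and height (world z) of bottle_mid between 0.07 and 0.09 m); the robot touches nothing.
It fails at once if the door bumps into the bottle (contact force between door and bottle above 1 N).
It fails at once if the bottle or the rack is tipped over (angle between any of bottle_mid, rack_mid's own z axis and vertical above 0.6 rad).
It fails at once if a bystander is moved more than 30 mm or tipped over (distance of any of wash, beaker, mortar, dish, jar from where it was at the start of the episode above 0.03 m or angle between any of wash, beaker, mortar, dish, jar's own z axis and vertical above 0.5 rad).
It also fails if it takes over 72 s, if anything falls off the work surface, if the arm or the gripper's body presses on something with over 40 N, if the wrist force passes 120 N, or if a joint passes its speed limit or range.

## Working session

There is one attempt and no reset: what is moved stays moved. The work goes in short steps, Python scripts to look and compute and a tool call to move; the robot and the scene stay as the last step left them, time stands still between calls to the robot, and variables do not carry over. Pictures are saved under pics/ and viewed, at most 10 in all, crops included, and the job is handed in when it is done.

Besides the shell and the picture viewer there is one more tool, called after "Emit:" as name([rows], argument=value, ...), one row to a line, values as JSON. move_arm: Moves the arm, as the interface text tells. Its arguments: {"type":"object","properties":{"commands":{"type":"array"},"claw":{"type":"number"},"squeeze":{"type":"number"}},"required":["commands"]}

```bash
mkdir -p pics; ls; python3 - <<'E'
from bench import observe,snapshot
import cv2,numpy as np
print(observe())
for n in ["scene","top"]:
    s=snapshot(n); cv2.imwrite(f"pics/{n}0.png",s["frame"][:,:,::-1]); print(n,s["fovy"],s["cx"],s["cy"],(-s["R"].T@s["t"]).round(3),s["R"].round(3).tolist())
    np.savez(f"{n}0.npz",**s)
E
```

```text
pics
{'time_s': 0.0, 'q': array([-1.1859012 ,  0.32179098, -0.07010174,  1.45164905,  0.02261722,
        1.37079652, -0.05690358]), 'qvel': array([-0.00106707,  0.00083898, -0.00178176, -0.00125476, -0.00076134,
        0.00048562,  0.00176535]), 'effort': array([-3.75530817e-05, -4.93568516e+01, -3.82351046e-01, -3.14335334e+01,
        1.28583773e-02,  1.12563607e-02, -3.68323595e-05]), 'eef_pos': array([0.23538302, 0.60532043, 0.23045745]), 'ee_rot': array([-1.17211823e-04,  1.84314616e-01,  9.82866858e-01, -9.20859931e-04]), 'force': array([-0.97000746,  0.18998224, -0.54918606]), 'ft_torque': array([0.03418265, 0.02129241, 0.0120199 ]), 'grip_force': 0.0, 'opening': 0.08571956667930215}
scene 45.32351414606339 280.39455801502635 204.90506360954484 [1.25  0.534 1.331] [[-0.601, 0.799, -0.002], [0.664, 0.498, -0.557], [-0.445, -0.336, -0.83]]
top 44.80244718858357 274.4998266931078 219.16764802845142 [ 0.476 -0.014  1.347] [[0.019, -1.0, 0.004], [-0.997, -0.019, -0.073], [0.073, -0.003, -0.997]]
```

View pics/scene0.png

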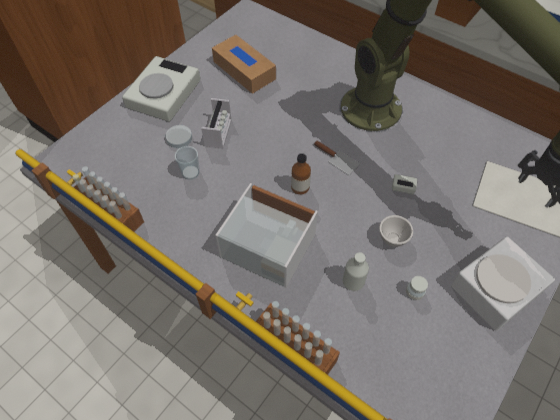

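View pics/top0.png

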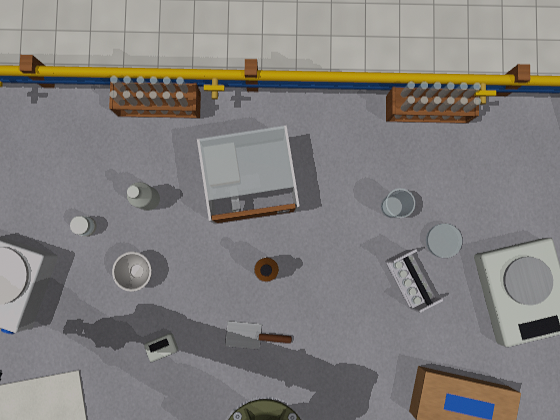

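The scene view shows the locker at (268,232), the brown bottle at (301,175) in front of its brown door, and the rack at (217,125). The top view (up = +x, left = +y) shows the door from (211,217) to (297,209), the bottle cap at (266,269), and the rack at (413,280) with the beaker at (398,203) and the dish at (445,240).

```bash
cat > h.py <<'E'
import numpy as np,cv2
def load(n): return dict(np.load(n))
def ray(s,u,v):
    f=210/np.tan(np.radians(float(s["fovy"]))/2)
    d=s["R"].T@np.array([(u-s["cx"])/f,(v-s["cy"])/f,1]); return -s["R"].T@s["t"],d
def onz(s,u,v,z):
    c,d=ray(s,u,v); return c+d*(z-c[2])/d[2]
def proj(s,X):
    f=210/np.tan(np.radians(float(s["fovy"]))/2); p=s["R"]@np.asarray(X)+s["t"]
    return np.array([f*p[0]/p[2]+s["cx"],f*p[1]/p[2]+s["cy"]])
E
python3 - <<'E'
import cv2,numpy as np
from h import *
im=cv2.imread("pics/top0.png")
a=cv2.resize(im[115:225,190:310],None,fx=4,fy=4,interpolation=cv2.INTER_CUBIC)
b=cv2.resize(im[240:320,380:450],None,fx=4,fy=4,interpolation=cv2.INTER_CUBIC)
o=np.zeros((440,770,3),np.uint8);o[:,:480]=a;o[:320,485:765]=b
cv2.imwrite("pics/crop.png",o)
E
```

```text
(no output)
```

View pics/crop.png

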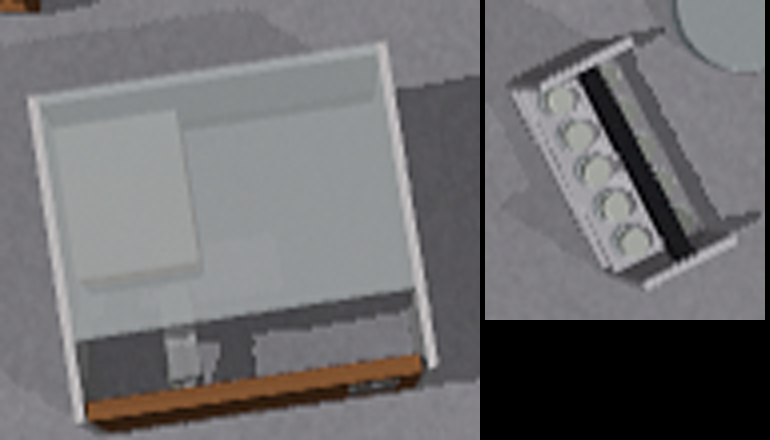

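```bash
python3 - <<'E'
from h import *
t=load("top0.npz"); s=load("scene0.npz")
P=lambda x,y,z,ox=190,oy=115:onz(t,(x+.5)/4-.5+ox,(y+.5)/4-.5+oy,z)
C=[P(*c,.13) for c in [(29,97),(385,42),(437,367),(81,422)]]
BL,BR,FR,FL=C
for c in C: print(c.round(4))
print("sizes",[np.linalg.norm(a-b).round(4) for a,b in [(BL,BR),(BR,FR),(FR,FL),(FL,BL)]])
x1=(BL+BR-FL-FR); y1=(BL+FL-BR-FR); print("yaw",np.arctan2(x1[1],x1[0]),np.arctan2(-y1[0],y1[1]),"ctr",sum(C)/4)
def blob(S,m,box,nm):
    k=np.zeros(m.shape,np.uint8);x0,y0,xx,yy=box;k[y0:yy,x0:xx]=m[y0:yy,x0:xx]
    n,l,st,ce=cv2.connectedComponentsWithStats(k); i=1+np.argmax(st[1:,4]); 
    r=cv2.minAreaRect(np.argwhere(l==i)[:,::-1].astype(np.float32)); print(nm,ce[i],st[i],r); return l==i,ce[i],r
ft=t["frame"].astype(int); fs=s["frame"].astype(int)
_,ct,rt=blob(t,ft.max(2)<60,(380,240,450,320),"handle top")
_,cs,rs=blob(s,fs.max(2)<60,(195,90,240,150),"handle sc")
for r,S in((rt,t),(rs,s)):
    b=cv2.boxPoints(r); e=sorted([((b[i]+b[(i+1)%4])/2,np.linalg.norm(b[i]-b[(i+1)%4])) for i in range(4)],key=lambda q:q[1])[:2]
    A,B=[onz(S,*q[0],.093) for q in e]; print("ends",A.round(4),B.round(4),np.linalg.norm(A-B),((A+B)/2).round(4),np.arctan2(*(B-A)[1::-1]))
# bottle cap
_,cb,_=blob(s,fs.max(2)<50,(285,145,320,175),"cap sc")
print("cap sc z.152",onz(s,*cb,.152).round(4)); 
_,cb,_=blob(t,ft.max(2)<60,(250,250,285,290),"cap top"); print("cap top .158",onz(t,*cb,.158).round(4))
br=(ft[:,:,0]-ft[:,:,2]>40)
_,cb,_=blob(t,br,(250,250,285,290),"brown"); print(onz(t,*cb,.12).round(4))
for n,u,v,z in [("beaker",398,203,.05),("dish",445,240,.02),("wash",138,195,.1),("jar",82,226,.05),("mortar",131,271,.05),("knife",292,338,.02)]: print(n,onz(t,u,v,z).round(3))
E
```

```text
[0.7565 0.1744 0.13  ]
[ 0.7947 -0.0404  0.13  ]
[ 0.5972 -0.0751  0.13  ]
[0.56   0.1374 0.13  ]
sizes [np.float64(0.2182), np.float64(0.2005), np.float64(0.2157), np.float64(0.2)]
yaw 0.17992969215815666 0.1745137315103303 ctr [0.67709761 0.04909072 0.13      ]
handle top [417.44407895 281.22368421] [403 257  30  49 304] ((417.60003662109375, 280.1999816894531), (51.876773834228516, 7.155418395996094), 63.43495178222656)
handle sc [215.55454545 113.56363636] [210 101  12  27 110] ((215.5500030517578, 113.85000610351562), (4.110960960388184, 27.195585250854492), 18.434946060180664)
ends [ 0.4811 -0.342   0.093 ] [ 0.3692 -0.3987  0.093 ] 0.12542795213254096 [ 0.4251 -0.3704  0.093 ] -2.672522998110269
ends [ 0.3669 -0.3936  0.093 ] [ 0.4747 -0.3381  0.093 ] 0.12123408456695431 [ 0.4208 -0.3658  0.093 ] 0.4753780965048347
cap sc [301.25423729 158.23728814] [298 154   8   9  59] ((301.5, 158.0), (8.0, 7.0), 90.0)
cap sc z.152 [0.445  0.0049 0.152 ]
cap top [265.79464286 269.72321429] [260 264  12  12 112] ((265.5, 269.5), (11.0, 11.0), 90.0)
cap top .158 [0.4452 0.0009 0.158 ]
brown [266.05063291 268.91772152] [255 258  23  23 316] ((266.0, 269.0), (22.0, 22.0), 90.0)
[0.4461 0.0008 0.12  ]
beaker [ 0.619 -0.333  0.05 ]
dish [ 0.527 -0.463  0.02 ]
wash [0.621 0.32  0.1  ]
jar [0.544 0.472 0.05 ]
mortar [0.433 0.343 0.05 ]
knife [ 0.268 -0.068  0.02 ]
```

```bash
cat >> h.py <<'E'
from scipy.spatial.transform import Rotation as Ro
LC=np.array([.677,.049]); LY=.177
def L(x,y): return LC+np.array([x*np.cos(LY)-y*np.sin(LY),x*np.sin(LY)+y*np.cos(LY)])
def plan(wps,step=.04,start=None):
    """wps: (x,y,z,yaw of tool y axis in deg); prints rows shift(tool axes), turn about tool z"""
    from bench import observe
    o=observe(); p=o["eef_pos"]; w,x,y,z=o["ee_rot"]; R=Ro.from_quat([x,y,z,w]).as_matrix(); yaw=np.degrees(np.arctan2(R[1,1],R[0,1]))
    print("at",p.round(4),"yaw",yaw.round(2),"tilt",np.degrees(np.arccos(-R[2,2])).round(2),"t",o["time_s"])
    for wp in wps:
        g=np.array(wp[:3]); d=(wp[3]-yaw+180)%360-180
        n=max(1,int(np.ceil(max(np.linalg.norm(g-p)/step,abs(d)/7-1e-6))))
        rows=[]
        for i in range(n):
            a=np.radians(yaw+d*i/n); Y=np.array([np.cos(a),np.sin(a),0]); Z=np.array([0,0,-1.]); X=np.cross(Y,Z)
            s=(g-p)/n; rows.append([[round(float(s@v),4) for v in (X,Y,Z)],[0,0,round(-np.radians(d)/n,3)]])
        print("->",np.round(g,3),wp[3])
        for i in range(0,n,5): print(str(rows[i:i+5]).replace(" ",""))
        p,yaw=g,wp[3]
E
python3 -c "
from h import *
plan([(.445,.002,.23,0),(.445,.002,.150,0)])
for q in [(-100,104),(-100,-71),(-100,-101)]: print(L(*np.array(q)/1e3).round(4))"
```

```text
at [0.2354 0.6054 0.2305] yaw 68.76 tilt 0.1 t 0.1
-> [0.445 0.002 0.23 ] 0
[[[-0.0259,-0.0304,0.0],[0,0,np.float64(0.075)]],[[-0.0281,-0.0284,0.0],[0,0,np.float64(0.075)]],[[-0.0301,-0.0262,0.0],[0,0,np.float64(0.075)]],[[-0.032,-0.0239,0.0],[0,0,np.float64(0.075)]],[[-0.0337,-0.0214,0.0],[0,0,np.float64(0.075)]]]
[[[-0.0352,-0.0188,0.0],[0,0,np.float64(0.075)]],[[-0.0365,-0.0161,0.0],[0,0,np.float64(0.075)]],[[-0.0376,-0.0133,0.0],[0,0,np.float64(0.075)]],[[-0.0385,-0.0105,0.0],[0,0,np.float64(0.075)]],[[-0.0392,-0.0076,0.0],[0,0,np.float64(0.075)]]]
[[[-0.0397,-0.0046,0.0],[0,0,np.float64(0.075)]],[[-0.0399,-0.0016,0.0],[0,0,np.float64(0.075)]],[[-0.0399,0.0014,0.0],[0,0,np.float64(0.075)]],[[-0.0397,0.0044,0.0],[0,0,np.float64(0.075)]],[[-0.0392,0.0073,0.0],[0,0,np.float64(0.075)]]]
[[[-0.0386,0.0102,0.0],[0,0,np.float64(0.075)]]]
-> [0.445 0.002 0.15 ] 0
[[[0.0,0.0,0.0267],[0,0,np.float64(-0.0)]],[[0.0,0.0,0.0267],[0,0,np.float64(-0.0)]],[[0.0,0.0,0.0267],[0,0,np.float64(-0.0)]]]
[0.5603 0.1338]
[ 0.5911 -0.0385]
[ 0.5963 -0.068 ]
```

Emit:
move_arm([
  [[-0.026,-0.03,0],[0,0,0.075]],
  [[-0.028,-0.028,0],[0,0,0.075]],
  [[-0.03,-0.026,0],[0,0,0.075]],
  [[-0.032,-0.024,0],[0,0,0.075]],
  [[-0.034,-0.021,0],[0,0,0.075]],
], claw=0.7)

```text
time_s: 0.52
eef_pos: [0.3019, 0.4162, 0.2309]
ee_rot: [-0.0, 0.366, 0.931, -0.0]
force: [0.7, -0.3, 0.4]
opening: 0.0598
grip_force: 0.0
```

Emit:
move_arm([
  [[-0.035,-0.019,0],[0,0,0.075]],
  [[-0.036,-0.016,0],[0,0,0.075]],
  [[-0.038,-0.013,0],[0,0,0.075]],
  [[-0.038,-0.01,0],[0,0,0.075]],
  [[-0.039,-0.008,0],[0,0,0.075]],
])

```text
time_s: 0.93
eef_pos: [0.367, 0.2287, 0.2313]
ee_rot: [-0.0, 0.533, 0.846, 0.0]
force: [0.7, 0.4, 0.1]
opening: 0.0598
grip_force: 0.0
```

Emit:
move_arm([
  [[-0.04,-0.005,0],[0,0,0.075]],
  [[-0.04,-0.002,0],[0,0,0.075]],
  [[-0.04,0.001,0],[0,0,0.075]],
  [[-0.04,0.004,0],[0,0,0.075]],
  [[-0.039,0.007,0],[0,0,0.075]],
])

```text
time_s: 1.35
eef_pos: [0.4309, 0.0389, 0.2314]
ee_rot: [-0.0, 0.681, 0.732, 0.0]
force: [0.5, 0.8, -0.1]
opening: 0.0593
grip_force: 0.0
```

Emit:
move_arm([
  [[-0.039,0.01,0],[0,0,0.075]],
  [[0,0,0],[0,0,0]],
  [[0,0,0],[0,0,0]],
])

```text
time_s: 1.6
eef_pos: [0.4439, 0.0006, 0.2313]
ee_rot: [-0.0, 0.709, 0.705, -0.0]
force: [0.4, 0.1, -0.1]
opening: 0.0597
grip_force: 0.0
```

```bash
python3 -c "
from h import *
from bench import *
s=snapshot('wrist'); np.savez('w1.npz',**s); cv2.imwrite('pics/w1.png',s['frame'][:,:,::-1])
print(proj(s,[.445,.002,.16]),proj(s,[.445,.002,.126]))
plan([(.445,.002,.150,0)])"
```

```text
[285.41710114 224.51722523] [285.13422455 210.18912164]
at [0.4435 0.0025 0.2312] yaw -0.09 tilt 0.05 t 1.65
-> [0.445 0.002 0.15 ] 0
[[[-0.0002,0.0005,0.0271],[0,0,np.float64(-0.001)]],[[-0.0002,0.0005,0.0271],[0,0,np.float64(-0.001)]],[[-0.0002,0.0005,0.0271],[0,0,np.float64(-0.001)]]]
```

View pics/w1.png

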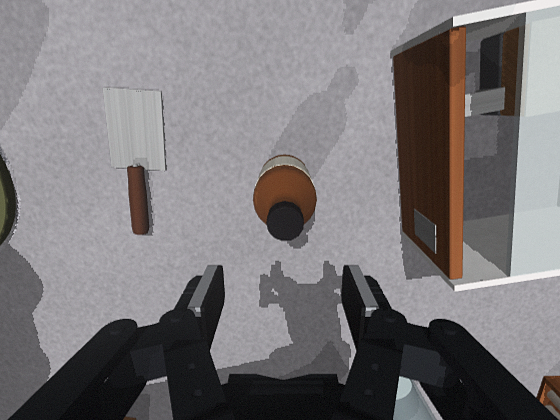

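The wrist view shows the cap at (285,221), within 3 px of the prediction of (285,224). The steel press plate is at (425,231) near the door's free edge.

Emit:
move_arm([
  [[0,0.001,0.027],[0,0,0]],
  [[0,0,0.027],[0,0,0]],
  [[0,0,0.027],[0,0,0]],
  [[0,0,0],[0,0,0]],
])

```text
time_s: 1.98
eef_pos: [0.4406, 0.0043, 0.1457]
ee_rot: [-0.003, 0.706, 0.708, -0.004]
force: [-0.8, -0.1, 1.0]
opening: 0.0602
grip_force: 0.0
```

Emit:
move_arm([
  [[0,0,0],[0,0,0]],
  [[0,0,0],[0,0,0]],
  [[0,0,0],[0,0,0]],
  [[0,0,0],[0,0,0]],
  [[0,0,0],[0,0,0]],
], claw=0, squeeze=50)

```text
time_s: 2.4
eef_pos: [0.4461, 0.0035, 0.1526]
ee_rot: [0.001, 0.707, 0.707, 0.002]
force: [-1.8, 0.5, 7.3]
opening: 0.0248
grip_force: 49.1
```

Emit:
move_arm([
  [[0,0,0],[0,0,0]],
  [[0,0,0],[0,0,0]],
  [[0,0,-0.005],[0,0,0]],
  [[0,0,-0.01],[0,0,0]],
  [[0,0,-0.01],[0,0,0]],
])

```text
time_s: 2.82
eef_pos: [0.4442, 0.0027, 0.1759]
ee_rot: [-0.0, 0.707, 0.707, -0.001]
force: [0.1, 0.4, -3.7]
opening: 0.0251
grip_force: 49.5
```

```bash
python3 -c "
from h import *
plan([(.46,.225,.175,0),(.46,.225,.151,0)],step=.025)"
```

```text
at [0.4442 0.0027 0.1759] yaw -0.01 tilt 0.08 t 2.8167
-> [0.46  0.225 0.175] 0
[[[0.0247,0.0018,0.0001],[0,0,np.float64(-0.0)]],[[0.0247,0.0018,0.0001],[0,0,np.float64(-0.0)]],[[0.0247,0.0018,0.0001],[0,0,np.float64(-0.0)]],[[0.0247,0.0018,0.0001],[0,0,np.float64(-0.0)]],[[0.0247,0.0018,0.0001],[0,0,np.float64(-0.0)]]]
[[[0.0247,0.0018,0.0001],[0,0,np.float64(-0.0)]],[[0.0247,0.0018,0.0001],[0,0,np.float64(-0.0)]],[[0.0247,0.0018,0.0001],[0,0,np.float64(-0.0)]],[[0.0247,0.0018,0.0001],[0,0,np.float64(-0.0)]]]
-> [0.46  0.225 0.151] 0
[[[0.0,0.0,0.024],[0,0,np.float64(-0.0)]]]
```

Emit:
move_arm([
  [[0.012,0.001,0],[0,0,0]],
  [[0.025,0.002,0],[0,0,0]],
  [[0.025,0.002,0],[0,0,0]],
  [[0.025,0.002,0],[0,0,0]],
  [[0.025,0.002,0],[0,0,0]],
])

```text
time_s: 3.23
eef_pos: [0.4535, 0.1172, 0.1755]
ee_rot: [-0.0, 0.707, 0.707, 0.0]
force: [0.0, 0.5, -3.8]
opening: 0.0249
grip_force: 49.5
```

Emit:
move_arm([
  [[0.025,0.002,0],[0,0,0]],
  [[0.025,0.002,0],[0,0,0]],
  [[0.025,0.002,0],[0,0,0]],
  [[0.025,0.002,0],[0,0,0]],
  [[0.01,0,0],[0,0,0]],
])

```text
time_s: 3.65
eef_pos: [0.4608, 0.2303, 0.1753]
ee_rot: [-0.001, 0.705, 0.709, 0.001]
force: [-1.1, 2.0, -3.4]
opening: 0.0254
grip_force: 49.6
```

Emit:
move_arm([
  [[0,0,0],[0,0,0]],
  [[0,0,0.008],[0,0,0]],
  [[0,0,0.008],[0,0,0]],
  [[0,0,0.006],[0,0,0]],
  [[0,0,0],[0,0,0]],
])

```text
time_s: 4.07
eef_pos: [0.4618, 0.224, 0.153]
ee_rot: [-0.0, 0.708, 0.706, -0.0]
force: [-0.4, -0.7, -3.1]
opening: 0.0251
grip_force: 49.6
```

Emit:
move_arm([
  [[0,0,0.001],[0,0,0]],
  [[0,0,0.001],[0,0,0]],
  [[0,0,0],[0,0,0]],
])

```text
time_s: 4.32
eef_pos: [0.4623, 0.2247, 0.1528]
ee_rot: [-0.0, 0.707, 0.707, 0.001]
force: [-2.2, -1.4, 4.5]
opening: 0.0252
grip_force: 50.4
```

Emit:
move_arm([
  [[0,0,0],[0,0,0]],
  [[0,0,0],[0,0,0]],
  [[0,0,0],[0,0,0]],
], claw=0.7)

```text
time_s: 4.57
eef_pos: [0.4621, 0.2246, 0.1516]
ee_rot: [0.0, 0.707, 0.707, 0.0]
force: [-0.0, 0.8, -0.9]
opening: 0.059
grip_force: 0.0
```

Emit:
move_arm([
  [[0,0,-0.01],[0,0,0]],
  [[0,0,-0.03],[0,0,0]],
  [[0,0,-0.03],[0,0,0]],
  [[0,0,-0.03],[0,0,0]],
  [[0,0,0],[0,0,0]],
])

```text
time_s: 4.98
eef_pos: [0.4649, 0.2263, 0.2587]
ee_rot: [0.001, 0.707, 0.707, 0.006]
force: [0.9, 0.8, -0.3]
opening: 0.0595
grip_force: 0.0
```

```bash
python3 -c "
from h import *
from bench import *
s=snapshot('top'); np.savez('t2.npz',**s); cv2.imwrite('pics/t2.png',s['frame'][60:400,100:500,::-1])
a=L(-.15,-.071)
Y=np.degrees(LY)-90
plan([(*a,.25,Y),(*a,.095,Y)])"
```

```text
at [0.4639 0.2258 0.2559] yaw -0.01 tilt 0.45 t 5.0333
-> [ 0.542 -0.047  0.25 ] -79.85864702618443
[[[-0.0228,0.0065,0.0005],[0,0,np.float64(0.116)]],[[-0.0219,0.0091,0.0005],[0,0,np.float64(0.116)]],[[-0.0207,0.0116,0.0005],[0,0,np.float64(0.116)]],[[-0.0192,0.0139,0.0005],[0,0,np.float64(0.116)]],[[-0.0174,0.016,0.0005],[0,0,np.float64(0.116)]]]
[[[-0.0155,0.0179,0.0005],[0,0,np.float64(0.116)]],[[-0.0133,0.0196,0.0005],[0,0,np.float64(0.116)]],[[-0.0109,0.021,0.0005],[0,0,np.float64(0.116)]],[[-0.0084,0.0221,0.0005],[0,0,np.float64(0.116)]],[[-0.0058,0.0229,0.0005],[0,0,np.float64(0.116)]]]
[[[-0.0031,0.0235,0.0005],[0,0,np.float64(0.116)]],[[-0.0004,0.0237,0.0005],[0,0,np.float64(0.116)]]]
-> [ 0.542 -0.047  0.095] -79.85864702618443
[[[0.0,0.0,0.0387],[0,0,np.float64(-0.0)]],[[0.0,0.0,0.0387],[0,0,np.float64(-0.0)]],[[0.0,0.0,0.0387],[0,0,np.float64(-0.0)]],[[0.0,0.0,0.0387],[0,0,np.float64(-0.0)]]]
```

View pics/t2.png

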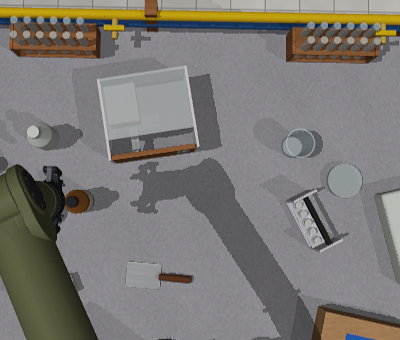

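The top view shows the bottle upright at (77,200) in the crop, beside the gripper and clear of the door's swing.

Emit:
move_arm([
  [[-0.023,0.007,0],[0,0,0.116]],
  [[-0.022,0.009,0],[0,0,0.116]],
  [[-0.021,0.012,0],[0,0,0.116]],
  [[-0.019,0.014,0],[0,0,0.116]],
  [[-0.017,0.016,0],[0,0,0.116]],
], claw=0)

```text
time_s: 5.45
eef_pos: [0.4952, 0.1095, 0.251]
ee_rot: [-0.0, 0.881, 0.473, -0.0]
force: [0.6, 0.5, -0.6]
opening: 0.0008
grip_force: 0.0
```

Emit:
move_arm([
  [[-0.015,0.018,0],[0,0,0.116]],
  [[-0.013,0.02,0],[0,0,0.116]],
  [[-0.011,0.021,0],[0,0,0.116]],
  [[-0.008,0.022,0],[0,0,0.116]],
  [[-0.006,0.023,0],[0,0,0.116]],
])

```text
time_s: 5.87
eef_pos: [0.5287, -0.0037, 0.2511]
ee_rot: [-0.0, 0.98, 0.201, -0.0]
force: [0.6, 0.3, 1.0]
opening: 0.0
grip_force: 0.0
```

Emit:
move_arm([
  [[-0.003,0.023,0],[0,0,0.116]],
  [[0,0.024,0],[0,0,0.116]],
  [[0,0,0.039],[0,0,0]],
  [[0,0,0.039],[0,0,0]],
  [[0,0,0.039],[0,0,0]],
])

```text
time_s: 6.28
eef_pos: [0.5424, -0.0484, 0.1333]
ee_rot: [-0.0, 0.996, 0.089, 0.001]
force: [0.2, 0.3, -0.7]
opening: 0.0002
grip_force: 0.0
```

Emit:
move_arm([
  [[0,0,0.038],[0,0,0]],
  [[0,0,0],[0,0,0]],
  [[0,0,0],[0,0,0]],
])

```text
time_s: 6.53
eef_pos: [0.5405, -0.0479, 0.0951]
ee_rot: [0.0, 0.996, 0.089, -0.003]
force: [1.2, -0.2, 1.3]
opening: -0.0001
grip_force: 0.0
```

```bash
python3 -c "
from h import *
a=L(-.12,-.071)
Y=np.degrees(LY)-90
plan([(*a,.095,Y)])"
```

```text
at [ 0.5405 -0.0479  0.0951] yaw -79.77 tilt 0.29 t 6.5333
-> [ 0.571 -0.042  0.095] -79.85864702618443
[[[0.0315,-0.0003,0.0001],[0,0,np.float64(0.001)]]]
```

Emit:
move_arm([
  [[0.015,0,0],[0,0,0]],
  [[0.012,0,0],[0,0,0]],
  [[0.004,0,0],[0,0,0]],
  [[0.004,0,0],[0,0,0]],
  [[0,0,0],[0,0,0]],
])

```text
time_s: 6.95
eef_pos: [0.5782, -0.0414, 0.0983]
ee_rot: [0.0, 0.996, 0.089, 0.001]
force: [0.7, -0.2, -0.8]
opening: 0.0002
grip_force: 0.0
```

Emit:
move_arm([
  [[0.003,0,0],[0,0,0]],
  [[0,0,0],[0,0,0]],
])

```text
time_s: 7.12
eef_pos: [0.5799, -0.041, 0.0971]
ee_rot: [-0.0, 0.996, 0.089, 0.0]
force: [-0.2, -0.6, 0.1]
opening: -0.0
grip_force: 0.0
```

Emit:
move_arm([
  [[0.003,0,0],[0,0,0]],
  [[0,0,0],[0,0,0]],
])

```text
time_s: 7.28
eef_pos: [0.5821, -0.0408, 0.0966]
ee_rot: [-0.0, 0.996, 0.089, -0.001]
force: [-1.4, -0.8, 1.6]
opening: 0.0002
grip_force: 1.0
```

Emit:
move_arm([
  [[0.002,0,0],[0,0,0]],
  [[0.002,0,0],[0,0,0]],
  [[0,0,0],[0,0,0]],
])

```text
time_s: 7.53
eef_pos: [0.5864, -0.04, 0.0964]
ee_rot: [0.0, 0.996, 0.089, -0.0]
force: [-3.5, -0.5, 3.5]
opening: 0.0001
grip_force: 1.8
```

Emit:
move_arm([
  [[0.002,0,0],[0,0,0]],
  [[0.001,0,0],[0,0,0]],
  [[0,0,0],[0,0,0]],
])

```text
time_s: 7.78
eef_pos: [0.5887, -0.0395, 0.0964]
ee_rot: [-0.0, 0.996, 0.089, -0.001]
force: [-5.3, -1.4, 4.0]
opening: -0.0002
grip_force: 3.1
```

Emit:
move_arm([
  [[0.001,0,0],[0,0,0]],
  [[0,0,0],[0,0,0]],
])

```text
time_s: 7.95
eef_pos: [0.5887, -0.0394, 0.0964]
ee_rot: [-0.0, 0.996, 0.089, -0.002]
force: [-8.3, -1.3, 7.1]
opening: 0.0001
grip_force: 4.5
```

Emit:
move_arm([
  [[-0.04,0,0],[0,0,0]],
  [[-0.04,0,0],[0,0,0]],
  [[-0.04,0,0],[0,0,0]],
  [[-0.02,0,0],[0,0,0]],
  [[0,0,0],[0,0,0]],
])

```text
time_s: 8.37
eef_pos: [0.4495, -0.0643, 0.0959]
ee_rot: [-0.001, 0.996, 0.088, -0.0]
force: [-0.0, -0.3, 0.1]
opening: -0.0001
grip_force: 0.0
```

```bash
python3 -c "
from h import *
from bench import *
plan([(.5,0,.2,-80)])
s=snapshot('top'); np.savez('t3.npz',**s); cv2.imwrite('pics/t3.png',cv2.resize(s['frame'][110:320,150:330,::-1],None,fx=2.5,fy=2.5))"
```

```text
at [ 0.4495 -0.0643  0.0959] yaw -79.86 tilt 0.17 t 8.3667
-> [0.5 0.  0.2] -80
[[[0.0153,-0.0136,-0.026],[0,0,np.float64(0.001)]],[[0.0153,-0.0136,-0.026],[0,0,np.float64(0.001)]],[[0.0152,-0.0136,-0.026],[0,0,np.float64(0.001)]],[[0.0152,-0.0136,-0.026],[0,0,np.float64(0.001)]]]
```

View pics/t3.png

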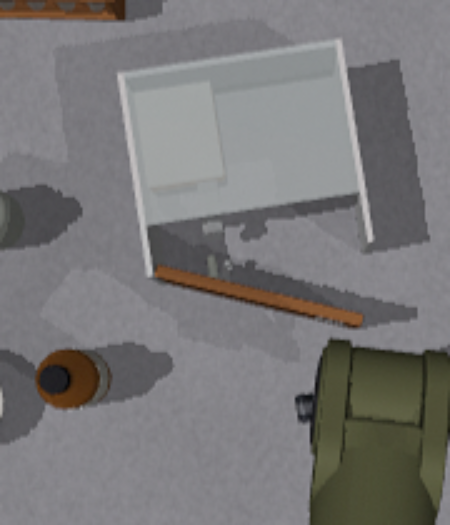

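The door stands ajar at about 0.39 rad, from the hinge at (155,272) to the edge at (363,320). The bottle is clear at (65,378).

```bash
python3 -c "
from h import *
Y=np.degrees(LY)-90
a=L(-.115,-.074); b=L(-.26,-.075)
def F(th,r,d): return L(-.1-r*np.sin(th)+d*np.cos(th),.104-r*np.cos(th)-d*np.sin(th))
W=[(.449,-.064,.185,Y),(*a,.185,Y),(*a,.096,Y)]
for th,r in [(.4,.17),(.65,.16),(.9,.15),(1.15,.14),(1.35,.13),(1.55,.12)]: W.append((*F(th,r,.027),.096,Y))
plan(W,step=.035)"
```

```text
at [ 0.4524 -0.0636  0.0967] yaw -79.8 tilt 0.2 t 8.4167
-> [ 0.449 -0.064  0.185] -79.85864702618443
[[[-0.0011,-0.0001,-0.0294],[0,0,np.float64(0.0)]],[[-0.0011,-0.0001,-0.0294],[0,0,np.float64(0.0)]],[[-0.0011,-0.0001,-0.0294],[0,0,np.float64(0.0)]]]
-> [ 0.577 -0.044  0.185] -79.85864702618443
[[[0.0323,0.0007,0.0],[0,0,np.float64(-0.0)]],[[0.0323,0.0007,0.0],[0,0,np.float64(-0.0)]],[[0.0323,0.0007,0.0],[0,0,np.float64(-0.0)]],[[0.0323,0.0007,0.0],[0,0,np.float64(-0.0)]]]
-> [ 0.577 -0.044  0.096] -79.85864702618443
[[[0.0,0.0,0.0297],[0,0,np.float64(-0.0)]],[[0.0,0.0,0.0297],[0,0,np.float64(-0.0)]],[[0.0,0.0,0.0297],[0,0,np.float64(-0.0)]]]
-> [ 0.549 -0.038  0.096] -79.85864702618443
[[[-0.0263,-0.0109,0.0],[0,0,np.float64(-0.0)]]]
-> [ 0.511 -0.021  0.096] -79.85864702618443
[[[-0.017,-0.0117,0.0],[0,0,np.float64(-0.0)]],[[-0.017,-0.0117,0.0],[0,0,np.float64(-0.0)]]]
-> [0.481 0.003 0.096] -79.85864702618443
[[[-0.0127,-0.0147,0.0],[0,0,np.float64(-0.0)]],[[-0.0127,-0.0147,0.0],[0,0,np.float64(-0.0)]]]
-> [0.46  0.033 0.096] -79.85864702618443
[[[-0.008,-0.0163,0.0],[0,0,np.float64(-0.0)]],[[-0.008,-0.0163,0.0],[0,0,np.float64(-0.0)]]]
-> [0.451 0.059 0.096] -79.85864702618443
[[[-0.0042,-0.027,0.0],[0,0,np.float64(-0.0)]]]
-> [0.448 0.084 0.096] -79.85864702618443
[[[0.0015,-0.0253,0.0],[0,0,np.float64(-0.0)]]]
```

Emit:
move_arm([
  [[0,0,-0.03],[0,0,0]],
  [[0,0,-0.03],[0,0,0]],
  [[0,0,-0.029],[0,0,0]],
  [[0.032,0,0],[0,0,0]],
  [[0.032,0,0],[0,0,0]],
])

```text
time_s: 8.83
eef_pos: [0.5202, -0.0516, 0.1899]
ee_rot: [-0.001, 0.996, 0.09, 0.006]
force: [0.4, 0.4, -0.1]
opening: 0.0004
grip_force: 0.0
```

Emit:
move_arm([
  [[0.032,0,0],[0,0,0]],
  [[0.032,0.001,0],[0,0,0]],
  [[0,0,0],[0,0,0]],
])

```text
time_s: 9.08
eef_pos: [0.5857, -0.0387, 0.1841]
ee_rot: [0.002, 0.996, 0.092, 0.002]
force: [-0.8, 0.8, -0.2]
opening: 0.0
grip_force: 0.0
```

Emit:
move_arm([
  [[0,0,0.03],[0,0,0]],
  [[0,0,0.03],[0,0,0]],
  [[0,0,0.02],[0,0,0]],
  [[0,0,0.009],[0,0,0]],
  [[0,0,0],[0,0,0]],
])

```text
time_s: 9.5
eef_pos: [0.5784, -0.0416, 0.0943]
ee_rot: [0.0, 0.996, 0.09, -0.002]
force: [-0.3, 0.6, -0.6]
opening: 0.0002
grip_force: 0.0
```

Now sweep the door open.

Emit:
move_arm([
  [[-0.013,-0.005,0],[0,0,0]],
  [[-0.013,-0.006,0],[0,0,0]],
  [[-0.012,-0.008,0],[0,0,0]],
  [[-0.012,-0.008,0],[0,0,0]],
  [[-0.011,-0.008,0],[0,0,0]],
])

```text
time_s: 9.92
eef_pos: [0.5145, -0.0189, 0.0987]
ee_rot: [0.0, 0.996, 0.089, 0.003]
force: [1.0, -1.2, 1.0]
opening: -0.0001
grip_force: 0.7
```

Emit:
move_arm([
  [[-0.013,-0.015,0],[0,0,0]],
  [[-0.013,-0.015,0],[0,0,0]],
  [[-0.008,-0.016,0],[0,0,0]],
  [[-0.008,-0.016,0],[0,0,0]],
  [[0,0,0],[0,0,0]],
])

```text
time_s: 10.33
eef_pos: [0.4604, 0.0379, 0.0982]
ee_rot: [-0.001, 0.996, 0.091, 0.001]
force: [0.2, 0.9, 0.0]
opening: -0.0004
grip_force: 0.0
```

Emit:
move_arm([
  [[-0.004,-0.013,0],[0,0,0]],
  [[0,-0.013,0],[0,0,0]],
  [[0,-0.013,0],[0,0,0]],
  [[0,-0.012,0],[0,0,0]],
  [[0,0,0],[0,0,0]],
])

```text
time_s: 10.75
eef_pos: [0.4488, 0.0864, 0.0978]
ee_rot: [-0.001, 0.996, 0.09, 0.001]
force: [0.1, 1.2, -0.0]
opening: -0.0003
grip_force: 0.0
```

```bash
python3 -c "
from h import *
from bench import *
print((np.linalg.inv([[np.cos(LY),-np.sin(LY)],[np.sin(LY),np.cos(LY)]])@(observe()['eef_pos'][:2]-LC)).round(4))
s=snapshot('scene'); np.savez('s4.npz',**s); cv2.imwrite('pics/s4.png',cv2.resize(s['frame'][80:320,180:440,::-1],None,fx=2.4,fy=2.4))"
```

```text
[-0.2181  0.077 ]
```

View pics/s4.png

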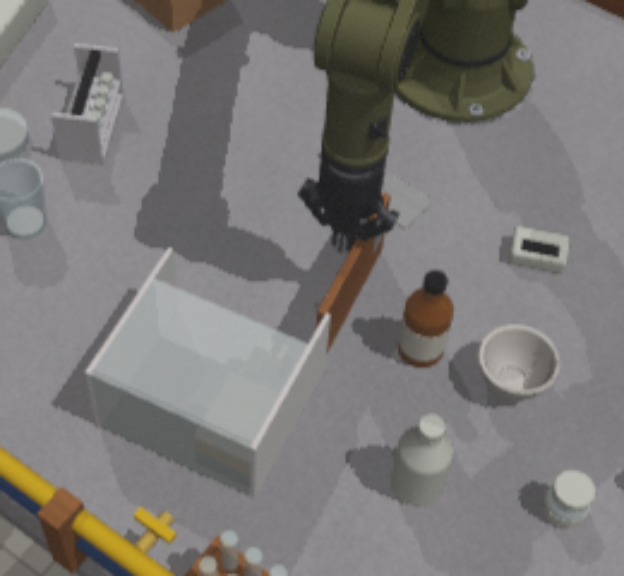

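The door stands at about a right angle with the bottle clear beside it at (425,325). Next I clear the gripper and go to the rack.

```bash
python3 -c "
from h import *
Y=np.degrees(LY)-90
a=L(-.218,.03)
u=np.array([np.cos(.472),np.sin(.472)]); g=np.array([.423,-.368])-.049*u
plan([(*a,.098,Y),(*a,.2,Y),(*g,.2,-63)])"
```

```text
at [0.4489 0.0851 0.0977] yaw -79.67 tilt 0.17 t 10.8
-> [0.457 0.04  0.098] -79.85864702618443
[[[-0.0,0.0229,-0.0002],[0,0,np.float64(0.002)]],[[0.0,0.0229,-0.0002],[0,0,np.float64(0.002)]]]
-> [0.457 0.04  0.2  ] -79.85864702618443
[[[0.0,0.0,-0.034],[0,0,np.float64(-0.0)]],[[0.0,0.0,-0.034],[0,0,np.float64(-0.0)]],[[0.0,0.0,-0.034],[0,0,np.float64(-0.0)]]]
-> [ 0.379 -0.39   0.2  ] -63
[[[-0.0138,0.0373,0.0],[0,0,np.float64(-0.027)]],[[-0.0148,0.0369,0.0],[0,0,np.float64(-0.027)]],[[-0.0158,0.0365,0.0],[0,0,np.float64(-0.027)]],[[-0.0168,0.036,0.0],[0,0,np.float64(-0.027)]],[[-0.0178,0.0356,0.0],[0,0,np.float64(-0.027)]]]
[[[-0.0187,0.0351,0.0],[0,0,np.float64(-0.027)]],[[-0.0196,0.0346,0.0],[0,0,np.float64(-0.027)]],[[-0.0205,0.034,0.0],[0,0,np.float64(-0.027)]],[[-0.0214,0.0335,0.0],[0,0,np.float64(-0.027)]],[[-0.0223,0.0329,0.0],[0,0,np.float64(-0.027)]]]
[[[-0.0232,0.0323,0.0],[0,0,np.float64(-0.027)]]]
```

Emit:
move_arm([
  [[0,0.023,0],[0,0,0]],
  [[0,0.023,0],[0,0,0]],
  [[0,0,-0.034],[0,0,0]],
  [[0,0,-0.034],[0,0,0]],
  [[0,0,-0.034],[0,0,0]],
])

```text
time_s: 11.22
eef_pos: [0.456, 0.0371, 0.2003]
ee_rot: [0.0, 0.996, 0.088, 0.0]
force: [1.0, -0.5, 0.5]
opening: -0.0003
grip_force: 0.0
```

Emit:
move_arm([
  [[-0.014,0.037,0],[0,0,-0.027]],
  [[-0.015,0.037,0],[0,0,-0.027]],
  [[-0.016,0.036,0],[0,0,-0.027]],
  [[-0.017,0.036,0],[0,0,-0.027]],
  [[-0.018,0.036,0],[0,0,-0.027]],
], claw=0.5)

```text
time_s: 11.63
eef_pos: [0.4195, -0.1598, 0.1995]
ee_rot: [-0.0, 0.988, 0.156, 0.001]
force: [1.2, -0.0, -0.1]
opening: 0.0423
grip_force: 0.0
```

Emit:
move_arm([
  [[-0.019,0.035,0],[0,0,-0.027]],
  [[-0.02,0.035,0],[0,0,-0.027]],
  [[-0.02,0.034,0],[0,0,-0.027]],
  [[-0.021,0.033,0],[0,0,-0.027]],
  [[-0.022,0.033,0],[0,0,-0.027]],
])

```text
time_s: 12.05
eef_pos: [0.3849, -0.3552, 0.2003]
ee_rot: [0.001, 0.975, 0.223, 0.002]
force: [1.1, -0.3, -0.8]
opening: 0.0431
grip_force: 0.0
```

Emit:
move_arm([
  [[-0.023,0.032,0],[0,0,-0.027]],
  [[0,0,0],[0,0,0]],
  [[0,0,0],[0,0,0]],
])

```text
time_s: 12.3
eef_pos: [0.3756, -0.3953, 0.1987]
ee_rot: [0.002, 0.973, 0.231, -0.002]
force: [-0.5, 0.5, -0.6]
opening: 0.0428
grip_force: 0.0
```

```bash
python3 - <<'E'
from h import *
from bench import *
s=snapshot('wrist'); np.savez('w5.npz',**s); im=s['frame'][:,:,::-1].copy()
u=np.array([np.cos(.472),np.sin(.472)]); c=np.array([.423,-.368])
for k in (-.065,-.049,0,.065):
    q=proj(s,[*(c+k*u),.095]); print(k,q.round(1)); cv2.circle(im,tuple(int(v) for v in q.round()),3,(0,0,255),-1)
cv2.imwrite('pics/w5.png',im)
t=snapshot('top'); np.savez('t5.npz',**t)
plan([(.379,-.390,.092,-63)])
# door: brown mask in top view
f=t['frame'].astype(int); m=((f[:,:,0]-f[:,:,2])>50).astype(np.uint8); m[:190]=0;m[310:]=0;m[:,:195]=0;m[:,255:]=0
n,l,st,ce=cv2.connectedComponentsWithStats(m); 
for i in range(1,n):
  if st[i,4]>30:
    v=cv2.fitLine(np.argwhere(l==i)[:,::-1].astype(np.float32),cv2.DIST_L2,0,.01,.01).ravel()
    A=onz(t,v[2]-20*v[0],v[3]-20*v[1],.126);B=onz(t,v[2]+20*v[0],v[3]+20*v[1],.126); d=A-B; print(st[i],ce[i],"door dir deg",np.degrees(np.arctan2(d[1],d[0])),"locker",np.degrees(LY))
E
```

```text
-0.065 [279.7 222.3]
-0.049 [279.6 204.3]
0 [279.1 144.2]
0.065 [278.3  51.1]
at [ 0.3785 -0.3911  0.1988] yaw -62.82 tilt 0.03 t 12.4
-> [ 0.379 -0.39   0.092] -63
[[[0.0003,-0.0003,0.0356],[0,0,np.float64(0.001)]],[[0.0003,-0.0003,0.0356],[0,0,np.float64(0.001)]],[[0.0003,-0.0003,0.0356],[0,0,np.float64(0.001)]]]
[212 220  18  85 377] [220.53580902 262.        ] door dir deg 10.85391537590017 locker 10.14135297381557
```

View pics/w5.png

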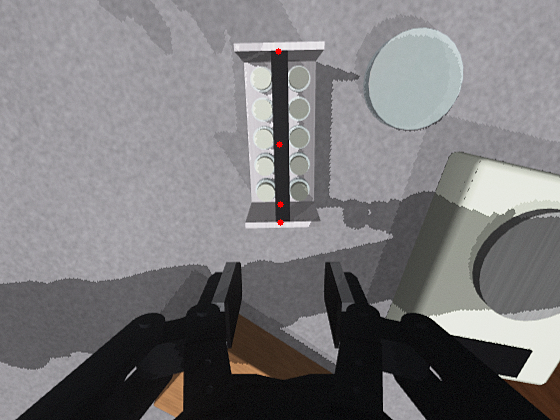

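Projected handle points (red) fall on the handle, with its ends at (280,222) and (278,51), and the door measures about 1.56 rad. Now I grasp the rack.

Emit:
move_arm([
  [[0,0,0.036],[0,0,0]],
  [[0,0,0.036],[0,0,0]],
  [[0,0,0.02],[0,0,0]],
  [[0,0,0.015],[0,0,0]],
  [[0,0,0],[0,0,0]],
])

```text
time_s: 12.82
eef_pos: [0.3788, -0.3869, 0.0892]
ee_rot: [-0.002, 0.971, 0.237, -0.0]
force: [-0.2, 0.3, 0.1]
opening: 0.0428
grip_force: 0.0
```

Emit:
move_arm([
  [[0,0,0],[0,0,0]],
  [[0,0,0],[0,0,0]],
  [[0,0,0],[0,0,0]],
  [[0,0,0],[0,0,0]],
  [[0,0,0],[0,0,0]],
], claw=0, squeeze=100)

```text
time_s: 13.23
eef_pos: [0.3805, -0.3916, 0.0933]
ee_rot: [0.002, 0.972, 0.236, 0.002]
force: [2.4, -0.7, 4.9]
opening: 0.0066
grip_force: 98.5
```

Emit:
move_arm([
  [[0,0,-0.004],[0,0,0]],
  [[0,0,-0.004],[0,0,0]],
  [[0,0,-0.004],[0,0,0]],
  [[0,0,0],[0,0,0]],
])

```text
time_s: 13.57
eef_pos: [0.3783, -0.3905, 0.1038]
ee_rot: [-0.0, 0.972, 0.236, -0.0]
force: [0.0, -0.5, -2.8]
opening: 0.006
grip_force: 98.3
```

```bash
python3 - <<'E'
from h import *
from bench import *
print(observe()['force'],observe()['ft_torque'])
Y=np.degrees(LY)-90
a=L(-.049-.195,-.04); z=observe()['eef_pos'][2]
plan([(*a,z,Y)],step=.03)
E
```

```text
[ 0.03620578 -0.47275274 -2.79999326] [-0.0788026   0.10485221  0.02625381]
at [ 0.3783 -0.3905  0.1038] yaw -62.76 tilt 0.02 t 13.5667
-> [ 0.444 -0.033  0.104] -79.85864702618443
[[[0.0171,-0.0221,0.0],[0,0,np.float64(0.023)]],[[0.0165,-0.0225,0.0],[0,0,np.float64(0.023)]],[[0.016,-0.0229,0.0],[0,0,np.float64(0.023)]],[[0.0155,-0.0232,0.0],[0,0,np.float64(0.023)]],[[0.015,-0.0236,0.0],[0,0,np.float64(0.023)]]]
[[[0.0144,-0.0239,0.0],[0,0,np.float64(0.023)]],[[0.0139,-0.0243,0.0],[0,0,np.float64(0.023)]],[[0.0133,-0.0246,0.0],[0,0,np.float64(0.023)]],[[0.0127,-0.0249,0.0],[0,0,np.float64(0.023)]],[[0.0122,-0.0251,0.0],[0,0,np.float64(0.023)]]]
[[[0.0116,-0.0254,0.0],[0,0,np.float64(0.023)]],[[0.011,-0.0257,0.0],[0,0,np.float64(0.023)]],[[0.0104,-0.0259,0.0],[0,0,np.float64(0.023)]]]
```

Emit:
move_arm([
  [[0.009,-0.011,0],[0,0,0.012]],
  [[0.017,-0.022,0],[0,0,0.023]],
  [[0.016,-0.023,0],[0,0,0.023]],
  [[0.016,-0.023,0],[0,0,0.023]],
  [[0.015,-0.024,0],[0,0,0.023]],
])

```text
time_s: 13.98
eef_pos: [0.4009, -0.2651, 0.1029]
ee_rot: [-0.0, 0.983, 0.184, -0.001]
force: [0.1, -0.2, -2.0]
opening: 0.0062
grip_force: 98.4
```

Emit:
move_arm([
  [[0.014,-0.024,0],[0,0,0.023]],
  [[0.014,-0.024,0],[0,0,0.023]],
  [[0.013,-0.025,0],[0,0,0.023]],
  [[0.013,-0.025,0],[0,0,0.023]],
  [[0.012,-0.025,0],[0,0,0.023]],
])

```text
time_s: 14.4
eef_pos: [0.4242, -0.1269, 0.1033]
ee_rot: [-0.001, 0.992, 0.127, -0.0]
force: [1.0, -0.2, -3.0]
opening: 0.0062
grip_force: 98.4
```

Emit:
move_arm([
  [[0.012,-0.025,0],[0,0,0.023]],
  [[0.011,-0.026,0],[0,0,0.023]],
  [[0.01,-0.026,0],[0,0,0.023]],
  [[0.004,-0.01,0],[0,0,0.01]],
  [[0,0,0],[0,0,0]],
])

```text
time_s: 14.82
eef_pos: [0.4409, -0.0324, 0.1032]
ee_rot: [-0.0, 0.996, 0.091, -0.0]
force: [-0.7, 0.2, -3.2]
opening: 0.0062
grip_force: 98.5
```

```bash
python3 - <<'E'
from h import *
from bench import *
o=observe();print(o['force'],o['ft_torque'])
s=snapshot('scene'); cv2.imwrite('pics/s6.png',cv2.resize(s['frame'][80:280,180:400,::-1],None,fx=3,fy=3))
t=snapshot('top'); np.savez('t6.npz',**t)
Y=np.degrees(LY)-90
a=L(-.049-.195,-.04); b=L(-.068,-.04)
plan([(*a,.104,Y),(*b,.104,Y)],step=.02)
E
```

```text
[-0.72664247  0.19805318 -3.19925626] [0.01825118 0.16363775 0.04652533]
at [ 0.4405 -0.036   0.1032] yaw -79.78 tilt 0.08 t 14.9167
-> [ 0.444 -0.033  0.104] -79.85864702618443
[[[0.0037,-0.002,-0.0008],[0,0,np.float64(0.001)]]]
-> [ 0.617 -0.002  0.104] -79.85864702618443
[[[0.0196,0.0,0.0],[0,0,np.float64(-0.0)]],[[0.0196,0.0,0.0],[0,0,np.float64(-0.0)]],[[0.0196,0.0,0.0],[0,0,np.float64(-0.0)]],[[0.0196,0.0,0.0],[0,0,np.float64(-0.0)]],[[0.0196,0.0,0.0],[0,0,np.float64(-0.0)]]]
[[[0.0196,0.0,0.0],[0,0,np.float64(-0.0)]],[[0.0196,0.0,0.0],[0,0,np.float64(-0.0)]],[[0.0196,0.0,0.0],[0,0,np.float64(-0.0)]],[[0.0196,0.0,0.0],[0,0,np.float64(-0.0)]]]
```

View pics/s6.png

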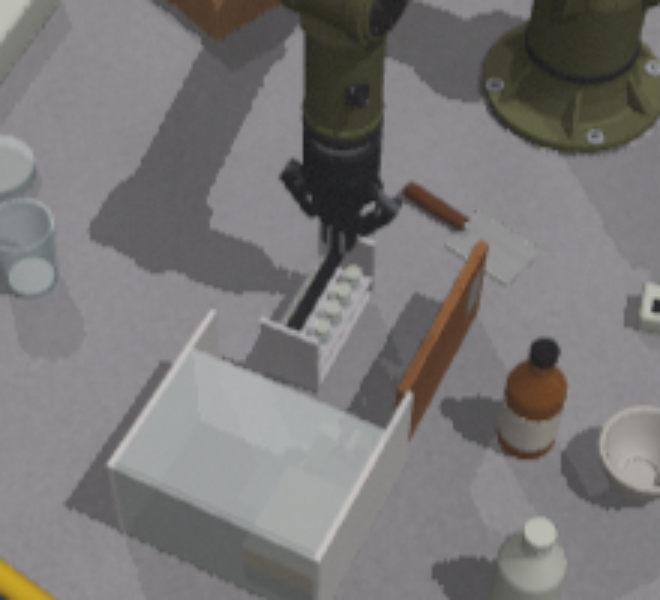

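The rack hangs upright in front of the bay at (320,310), lined up with the locker walls. The door at (445,335) is wide open.

Emit:
move_arm([
  [[0.012,-0.001,0],[0,0,0]],
  [[0.02,-0.001,0],[0,0,0]],
  [[0.02,0,0],[0,0,0]],
  [[0.02,0,0],[0,0,0]],
  [[0.02,0,0],[0,0,0]],
])

```text
time_s: 15.33
eef_pos: [0.5319, -0.0189, 0.1034]
ee_rot: [0.0, 0.996, 0.088, -0.0]
force: [-0.4, 0.0, -2.2]
opening: 0.006
grip_force: 98.6
```

Emit:
move_arm([
  [[0.02,0,0],[0,0,0]],
  [[0.02,0,0],[0,0,0]],
  [[0.015,0,0],[0,0,0]],
  [[0.01,0,0],[0,0,0]],
  [[0,0,0],[0,0,0]],
])

```text
time_s: 15.75
eef_pos: [0.5968, -0.0068, 0.1035]
ee_rot: [0.001, 0.996, 0.088, 0.0]
force: [0.3, 0.0, -2.7]
opening: 0.0061
grip_force: 98.8
```

```bash
python3 - <<'E'
from h import *
Y=np.degrees(LY)-90
plan([(*L(-.067,-.04),.104,Y)],step=.02)
E
```

```text
at [ 0.5968 -0.0068  0.1035] yaw -79.86 tilt 0.12 t 15.75
-> [ 0.618 -0.002  0.104] -79.85864702618443
[[[0.0109,-0.0004,-0.0003],[0,0,np.float64(-0.0)]],[[0.0109,-0.0004,-0.0003],[0,0,np.float64(-0.0)]]]
```

Emit:
move_arm([
  [[0.009,-0.001,0],[0,0,0]],
  [[0.008,0,0],[0,0,0]],
  [[0.004,0,0],[0,0,0]],
  [[0,0,0],[0,0,0]],
  [[0,0,0],[0,0,0]],
])

```text
time_s: 16.17
eef_pos: [0.6156, -0.0011, 0.1036]
ee_rot: [-0.0, 0.996, 0.089, -0.0]
force: [0.4, -0.3, -2.5]
opening: 0.0061
grip_force: 98.6
```

Emit:
move_arm([
  [[0,0,0.005],[0,0,0]],
  [[0,0,0.004],[0,0,0]],
  [[0,0,0.002],[0,0,0]],
  [[0,0,0],[0,0,0]],
  [[0,0,0],[0,0,0]],
])

```text
time_s: 16.58
eef_pos: [0.6153, -0.0018, 0.0932]
ee_rot: [-0.0, 0.996, 0.088, -0.0]
force: [-4.3, -0.8, 5.6]
opening: 0.0064
grip_force: 100.9
```

Emit:
move_arm([
  [[0,0,0],[0,0,0]],
  [[0,0,0],[0,0,0]],
  [[0,0,0],[0,0,0]],
], claw=0.4)

```text
time_s: 16.83
eef_pos: [0.6163, -0.0006, 0.0926]
ee_rot: [-0.0, 0.996, 0.089, 0.001]
force: [0.2, 0.6, 0.3]
opening: 0.0344
grip_force: 0.0
```

Emit:
move_arm([
  [[0,0,-0.015],[0,0,0]],
  [[0,0,-0.03],[0,0,0]],
  [[0,0,-0.035],[0,0,0]],
  [[-0.03,0,0],[0,0,0]],
  [[-0.03,0,0],[0,0,0]],
])

```text
time_s: 17.25
eef_pos: [0.559, -0.0117, 0.1747]
ee_rot: [0.001, 0.996, 0.089, 0.003]
force: [-0.5, -0.6, 0.6]
opening: 0.0344
grip_force: 0.0
```

Emit:
move_arm([
  [[-0.01,0,0],[0,0,0]],
  [[0,0,0],[0,0,0]],
  [[0,0,0],[0,0,0]],
], claw=0)

```text
time_s: 17.5
eef_pos: [0.5474, -0.0126, 0.173]
ee_rot: [-0.001, 0.996, 0.089, 0.001]
force: [1.7, 1.1, 0.1]
opening: 0.0004
grip_force: 0.0
```

```bash
python3 - <<'E'
from h import *
from bench import *
w=snapshot('wrist'); np.savez('w7.npz',**w); f=w['frame'].astype(int)
for k in (-.0905,-.0205,.0495): print(proj(w,[*L(k,-.04),.095]).round(1))
o=observe(); c,s=np.cos(LY),np.sin(LY); print("locker",(np.array([[c,s],[-s,c]])@(o['eef_pos'][:2]-LC)).round(4))
Y=np.degrees(LY)-90
plan([(*L(-.14,-.04),.177,Y),(*L(-.14,-.04),.09,Y),(*L(-.11,-.04),.09,Y),(*L(-.088,-.04),.09,Y)],step=.03)
t=snapshot('top'); cv2.imwrite('pics/t7.png',cv2.resize(np.hstack([t['frame'][110:290,170:330],w['frame'][::2,::2][:180]])[:,:,::-1],None,fx=1.8,fy=1.8))
E
```

```text
[286.3 158.6]
[286.9  48.2]
[287.6 -90.4]
locker [-0.1379 -0.0379]
at [ 0.5479 -0.0126  0.1729] yaw -79.76 tilt 0.11 t 17.55
-> [ 0.546 -0.015  0.177] -79.85864702618443
[[[-0.0021,0.0021,-0.0041],[0,0,np.float64(0.002)]]]
-> [ 0.546 -0.015  0.09 ] -79.85864702618443
[[[0.0,0.0,0.029],[0,0,np.float64(-0.0)]],[[0.0,0.0,0.029],[0,0,np.float64(-0.0)]],[[0.0,0.0,0.029],[0,0,np.float64(-0.0)]]]
-> [ 0.576 -0.01   0.09 ] -79.85864702618443
[[[0.03,-0.0,0.0],[0,0,np.float64(-0.0)]]]
-> [ 0.597 -0.006  0.09 ] -79.85864702618443
[[[0.022,0.0,0.0],[0,0,np.float64(-0.0)]]]
```

View pics/t7.png

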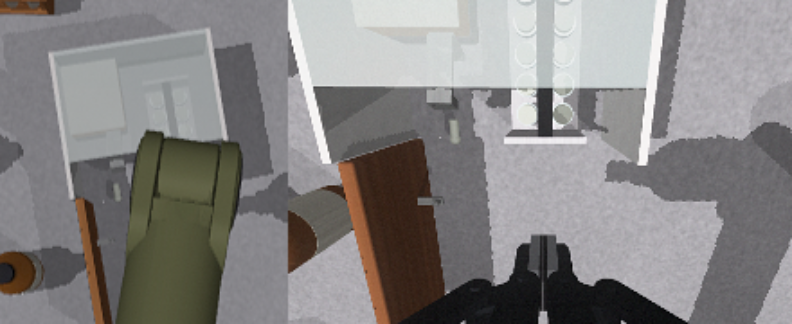

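The rack stands straight in the bay with its front plate just behind the door line; the wrist inset shows the handle at (545,105). I now nudge it further in with closed fingers.

Emit:
move_arm([
  [[0,0.002,0.03],[0,0,0]],
  [[0,0,0.03],[0,0,0]],
  [[0,0,0.023],[0,0,0]],
  [[0.015,0,0],[0,0,0]],
  [[0.012,0,0],[0,0,0]],
])

```text
time_s: 18.02
eef_pos: [0.5737, -0.0104, 0.0871]
ee_rot: [0.001, 0.996, 0.089, -0.002]
force: [0.4, -0.3, 0.6]
opening: -0.0001
grip_force: 0.0
```

Emit:
move_arm([
  [[0.005,0,0],[0,0,0]],
  [[0.004,0,0],[0,0,0]],
  [[0.004,0,0],[0,0,0]],
  [[0,0,0],[0,0,0]],
])

```text
time_s: 18.35
eef_pos: [0.5871, -0.0083, 0.0895]
ee_rot: [0.0, 0.996, 0.089, -0.0]
force: [0.2, 1.2, 0.0]
opening: -0.0
grip_force: 0.0
```

Emit:
move_arm([
  [[0.003,0,0],[0,0,0]],
  [[0.003,0,0],[0,0,0]],
  [[0.003,0,0],[0,0,0]],
  [[0,0,0],[0,0,0]],
])

```text
time_s: 18.68
eef_pos: [0.596, -0.0064, 0.0896]
ee_rot: [-0.0, 0.996, 0.089, 0.0]
force: [-0.7, -0.8, 1.3]
opening: 0.0001
grip_force: 0.0
```

Emit:
move_arm([
  [[0.003,0,0],[0,0,0]],
  [[0.003,0,0],[0,0,0]],
])

```text
time_s: 18.85
eef_pos: [0.6013, -0.0057, 0.0896]
ee_rot: [-0.0, 0.996, 0.089, -0.0]
force: [-1.4, -1.1, 0.3]
opening: -0.0003
grip_force: 1.0
```

Emit:
move_arm([
  [[-0.01,0,0],[0,0,0]],
  [[-0.03,0,0],[0,0,0]],
  [[-0.02,0,0],[0,0,0]],
  [[0,0,-0.04],[0,0,0]],
  [[0,0,-0.04],[0,0,0]],
])

```text
time_s: 19.27
eef_pos: [0.5378, -0.0167, 0.1672]
ee_rot: [-0.0, 0.996, 0.088, -0.004]
force: [1.9, 1.3, 1.3]
opening: -0.0004
grip_force: 0.0
```

Emit:
move_arm([
  [[-0.04,0,-0.01],[0,0,0]],
  [[-0.03,0,0],[0,0,0]],
  [[0,0,0],[0,0,0]],
  [[0,0,0],[0,0,0]],
])

```text
time_s: 19.6
eef_pos: [0.4727, -0.0281, 0.18]
ee_rot: [-0.003, 0.996, 0.089, 0.002]
force: [1.0, 0.7, 0.6]
opening: -0.0003
grip_force: 0.0
```

```bash
python3 - <<'E'
from h import *
from bench import *
w=snapshot('wrist'); f=w['frame']; g=f.astype(int)
c,s=np.cos(LY),np.sin(LY); M=np.array([[c,s],[-s,c]])
p=proj(w,[*L(-.09,-.04),.095]).round(); print(p)
# handle: dark columns above front plate
m=(g.max(2)<70).astype(np.uint8); m[int(p[1])+25:]=0; m[:,:int(p[0])-60]=0; m[:,int(p[0])+60:]=0
n,l,st,ce=cv2.connectedComponentsWithStats(m)
for i in range(1,n):
    if st[i,4]>60:
        y=np.argwhere(l==i); lo=y[:,0].max(); hi=y[:,0].min()
        for r in (lo-1,hi+2):
            u=y[y[:,0]==r][:,1].mean(); q=onz(w,u,r,.095); print(st[i],(M@(q[:2]-LC)).round(4))
# white plate strip rows along handle column
col=g[:, int(p[0])+25].sum(1)
for r in range(int(p[1])-25,int(p[1])+25,1): print(r,col[r],(M@(onz(w,p[0]+25,r,.095)[:2]-LC))[0].round(4),end=" | ")
o=observe();print(o['time_s'],o['eef_pos'])
E
```

```text
[284.  39.]
14 273 -0.0758 | 15 276 -0.0764 | 16 278 -0.0769 | 17 269 -0.0775 | 18 283 -0.078 | 19 275 -0.0786 | 20 273 -0.0792 | 21 266 -0.0797 | 22 266 -0.0803 | 23 275 -0.0808 | 24 275 -0.0814 | 25 274 -0.082 | 26 270 -0.0825 | 27 277 -0.0831 | 28 272 -0.0837 | 29 282 -0.0842 | 30 278 -0.0848 | 31 281 -0.0854 | 32 282 -0.0859 | 33 289 -0.0865 | 34 274 -0.0871 | 35 276 -0.0877 | 36 274 -0.0882 | 37 269 -0.0888 | 38 277 -0.0894 | 39 290 -0.09 | 40 253 -0.0906 | 41 379 -0.0911 | 42 536 -0.0917 | 43 535 -0.0923 | 44 530 -0.0929 | 45 539 -0.0935 | 46 552 -0.094 | 47 541 -0.0946 | 48 553 -0.0952 | 49 545 -0.0958 | 50 532 -0.0964 | 51 533 -0.097 | 52 515 -0.0976 | 53 517 -0.0982 | 54 520 -0.0988 | 55 523 -0.0994 | 56 528 -0.1 | 57 522 -0.1006 | 58 522 -0.1012 | 59 522 -0.1018 | 60 515 -0.1024 | 61 513 -0.103 | 62 518 -0.1036 | 63 521 -0.1042 | 19.65 [ 0.47360868 -0.02789863  0.17991311]
```

Emit:
move_arm([
  [[0,0.04,-0.01],[0,0,0]],
  [[0,0.04,-0.01],[0,0,0]],
  [[0,0.04,-0.01],[0,0,0]],
  [[0,0.04,-0.01],[0,0,0]],
  [[0,0.04,0],[0,0,0]],
])

```text
time_s: 20.07
eef_pos: [0.5116, -0.2272, 0.2211]
ee_rot: [0.002, 0.996, 0.09, 0.002]
force: [0.6, 0.3, 0.7]
opening: 0.0001
grip_force: 0.0
```

Emit:
move_arm([
  [[0,0.04,0],[0,0,0]],
  [[0,0.04,0],[0,0,0]],
  [[0,0.02,0],[0,0,0]],
  [[0,0,0],[0,0,0]],
])

```text
time_s: 20.4
eef_pos: [0.5256, -0.3305, 0.2178]
ee_rot: [0.003, 0.996, 0.085, -0.002]
force: [-0.0, -0.0, 0.1]
opening: -0.0
grip_force: 0.0
```

```bash
cat > m.py <<'E'
from h import *
from bench import *
c,s=np.cos(LY),np.sin(LY)
t=snapshot('top'); S=snapshot('scene'); np.savez('tf.npz',**t); np.savez('sf.npz',**S)
def rect(cam,z,x0,x1,y0,y1,st=.004):   # rectified brightness on plane z in locker frame
    out=[]
    for x in np.arange(x0,x1,st):
        out.append([int(cam['frame'][tuple(proj(cam,[*L(x,y),z])[::-1].round().astype(int))].mean()) for y in np.arange(y0,y1,.008)])
    return np.array(out)
xs=np.arange(-.108,.075,.004)
a=rect(t,.095,-.108,.075,-.088,.01)
for x,r in zip(xs,a): print(round(x,3),r)
E
python3 m.py
```

```text
-0.108 [138 140 137 139 138 135 134 136 137 133 134 135 135]
-0.104 [137 138 133 138 134 137 136 134 135 134 132 135 134]
-0.1 [138 138 131 137 138 139 135 135 131 130 133 135 135]
-0.096 [127 138 137 135 137 140 137 137 134 130 140 135 136]
-0.092 [127 137 140 130 137 137 135 136 132 135 137 135 131]
-0.088 [131 130 144 135 139 139 139 139 135 138 135 134 134]
-0.084 [130 135 134 110 137 121 142 120 128 111 136 134 134]
-0.08 [ 77  80  76  79  79  80  79  80  80  80 114 136 138]
-0.076 [ 76  79  75  75  72  74  98  74  97  74 106 105 113]
-0.072 [ 79  78 128 177 171 181 171 184 170 187  91  78  92]
-0.068 [ 76  79 107 154 143 177 100 159 142 178  79  79  84]
-0.064 [ 74  78  86 146 112 146  22 146 160 164 120  79  78]
-0.06 [ 79  81  75 158 113 114  32 176 172 171 140  77  76]
-0.056 [ 78  85  77 149 132 160  31 177 175 149  74  78  77]
-0.052 [ 79  82  77 127 134 138  31 128 108 114  75  80  77]
-0.048 [ 93  74  95 113 117 120  29 114 117 112 102  74  91]
-0.044 [151 154 144 162 167 163 130 160 161 160 151 153 146]
-0.04 [157 157 156 161 169 176 141 172 164 171 155 157 156]
-0.036 
[... 975 characters left out ...]
6 164 165 162 141 162 161 162 160 157 155]
0.032 [156 156 154 165 166 164 140 174 161 166 160 156 156]
0.036 [156 156 154 170 164 170 140 172 165 159 160 156 157]
0.04 [156 156 156 166 164 170 140 175 165 164 157 154 155]
0.044 [155 156 156 165 165 169 140 155 165 165 159 156 156]
0.048 [156 157 155 162 160 165 140 162 159 163 156 156 156]
0.052 [156 155 156 153 155 154 141 154 154 152 153 155 156]
0.056 [156 156 156 152 153 154 140 155 153 153 155 155 155]
0.06 [156 156 154 156 154 158 139 154 153 157 154 155 156]
0.064 [155 156 161 164 166 163 166 163 165 163 164 156 155]
0.068 [156 156 158 157 159 157 159 158 158 158 154 157 156]
0.072 [151 146 151 149 151 145 151 148 153 148 151 148 154]
```

The rectified top view puts the rack's plates at about x = -74 and +66 mm, so its centre is near x = -4, y = -40 mm and it stands straight. The arm is clear, so I hand in.

```bash
python3 -c "
from bench import *
print(hand_in())"
```

```text
the job is handed in; nothing more can be done
None
```

I handed in the job at about 20 s of the 72 s allowed, though no verdict came back: the bottle is set aside upright, the door stands open at about 1.56 rad, and the rack is straight in the bay about 4 mm in front of the bay point.

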